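# Transfer a row of sample bottles to the bench rack, in the same order

### The arm

A 6-joint arm with a two-finger parallel gripper is mounted at the origin on the work surface. World frame = base frame: x ahead of the robot, y to its left, z up, the work surface at z = 0. Lengths are in m, angles in rad, forces in N, time in s.
With the tool pointing down it reaches from about 0.25 to 0.775 m from the base axis. Payload 4 kg.
Tool frame: the origin (TCP) lies where the fingers leave the gripper's body, on its centre line; the fingertips stand 97 mm ahead of it and the grasp point (between the pads) lies 78 mm ahead of it; z points along the fingers, x is the direction in which the jaws open and shut, and the axes are right-handed (so a half turn about z gives the same grasp; the last joint's range is limited). The gripper opens to 94 mm and grips with 3 to 60 N. Pads are 16 mm wide; open, the fingers measure 119 mm over their backs; the gripper's body (75 mm by 177 mm) begins 78 mm behind the grasp point.
Start: joints at [-1.404, 0.087, 1.371, -0, 1.684, -0.103], TCP at [0.147, -0.53, 0.303] pointing down, gripper open.
Joint ranges: [-3.1, 3.1], [-0.76, 2.03], [0.27, 2.55], [-1.08, 4.22], [0.17, 2.65], [-2.57, 2.57]. Speed limits (rad/s): [2.79, 2.79, 3.14, 3.14, 3.14, 3.14].

### API

Orientations are given as [roll, pitch, yaw] about the fixed x, y, z axes, in that order (R = Rz(yaw) Ry(pitch) Rx(roll)).
In Python, from bench import * gives the robot as it stands.
- The arm moves only by the tool jog_arm, never from a script. Its argument "moves" is a list of rows, each a list of 7 numbers: the turn, a rotation vector about the world's x, y, z in rad, then the shift along the world's x, y, z in mm, then the finger opening in mm, from 0 to 94. In form: [[rx, ry, rz, tx, ty, tz, fingers], ...]. A call has 1 to 12 rows; each row shifts and turns the commanded pose from where the row before left it; what a row does not reach is not made up. A row lasts 1/8 s, in which the tool goes at most 62.5 mm and 10.7 degrees, less where a joint would pass 70% of its speed; a pose out of reach is approached as far as the arm can. A call is refused whole if a number of a shift passes 62.5 or a number of a turn 0.188, either way. A call with a gripper value outside its range is refused whole. The fingers move at their own pace and stop on an object; the grip force is fixed at half the most. Time passes only in rows, so rows that do not move let the fingers close. It gives the time, the measured TCP pose, the force and the opening at its end, in the units of the state.
- get_obs(): the state, without advancing time (a new reading comes with each control period).
- snapshot(name): name is "scene" or "top" or "wrist"; returns the picture (480x640x3 uint8, red, green, blue); there is no depth.
- get_calibration(name): a dict with "camera_matrix" (3x3 intrinsics, pixels), "R" (3x3) and "t" (3): a world point X has camera coordinates R X + t. Camera axes: x right, y down, z forward; pixel columns grow to the right and rows downward; lengths in m; the calibration is good to about 2 mm. A picture is of the moment at which its call begins: read the wrist's pose just before it. get_calibration takes no time and is no camera call; for the wrist camera it gives the pose at the moment of the call.
- close_job(): hands the job in, once; it reports no verdict.
Trained networks look in the newest picture that a camera, given by its name, has taken for a name from the list of things; names that differ only in an ending like _2 or _b are one class to them, and where a whole thing is asked for, a point or a joint stands for the part that bears it (a point fixed in the world has none). Each returns a list of dicts, best first, with "conf" (0 to 1); they miss things now and then, are a little off and sometimes report something else, mostly with a low value. They report only what shows in the picture. A call takes as long as a camera call. They do not tell look-alikes from the thing itself.
- look_for(label, camera): "bbox" ([left, top, right, bottom] in pixels, round what is visible of it).
The state is a dict: "time": time; "joint_positions": joint angles; "qvel": joint speeds; "joint_torque": joint torques, N m; "tool_pos": TCP position; "ee_rot": TCP orientation; "wrist_force": force on the tool from outside, world axes, zero at the start; "wrist_torque": the same for the moment, N m; "width": finger opening in m.
Only numpy, scipy, OpenCV 4.12 (cv2) and the standard library are available. Lean on these libraries where they do the work, as an engineer would, in place of code of your own. Each camera call takes 0.05 s, during which the arm holds its last target.

### The job

Four sample bottles have arrived in the white carrier; move all of them into the empty turquoise rack for reading at the microscope, keeping them in the same order: the bottle that stands next to the carrier's yellow end goes into the compartment next to the rack's yellow end, the next bottle into the next compartment, and so on to the plain end. Keep the bottles upright and set each one down on the compartment's floor without dropping it.

Things in the scene. Friction and masses are not known exactly. Their poses are not given: they have to be found in the camera images.
- carrier: White plastic carrier, 235 x 56 mm, 4 bottles in a row. Origin under its middle at bench level; x runs along the row from the yellow end block (x=-112 mm, 40 high) to the white one, z up. Compartment centres at x=-79.5 (first), -26.5, 26.5, 79.5 mm, y=0, each 50 x 50 mm inside; floor 4 mm above the bench, 3 mm walls up to 34 mm. Fixed; lies anywhere, turned any way.
- rack: Turquoise sheet-metal rack, 235 x 56 mm, 4 empty compartments in a row. Origin under its middle at bench level; x runs along the row from the yellow end block (x=-112 mm, 40 high) to the plain turquoise one, z up. Compartment centres at x=-79.5 (first), -26.5, 26.5, 79.5 mm, y=0, each 50 x 50 mm inside; floor 4 mm above the bench, 3 mm walls up to 34 mm. Fixed; lies anywhere, turned any way.
- bottle_red: Amber glass bottle, red screw cap, about 60 g. Body 34 mm across to 45 mm up, 22 mm neck, cap 28 mm across from 58 to 80 mm up: grip the cap, fingers on either side of the row (neighbouring caps are 15 to 35 mm apart). Origin: centre of underside, z up. It stands in the carrier with 8 mm of play each way; the order of colours there differs each time.
- bottle_blue: Amber glass bottle, blue screw cap, about 60 g. Body 34 mm across to 45 mm up, 22 mm neck, cap 28 mm across from 58 to 80 mm up: grip the cap, fingers on either side of the row (neighbouring caps are 15 to 35 mm apart). Origin: centre of underside, z up. It stands in the carrier with 8 mm of play each way; the order of colours there differs each time.
- bottle_green: Amber glass bottle, green screw cap, about 60 g. Body 34 mm across to 45 mm up, 22 mm neck, cap 28 mm across from 58 to 80 mm up: grip the cap, fingers on either side of the row (neighbouring caps are 15 to 35 mm apart). Origin: centre of underside, z up. It stands in the carrier with 8 mm of play each way; the order of colours there differs each time.
- bottle_white: Amber glass bottle, white screw cap, about 60 g. Body 34 mm across to 45 mm up, 22 mm neck, cap 28 mm across from 58 to 80 mm up: grip the cap, fingers on either side of the row (neighbouring caps are 15 to 35 mm apart). Origin: centre of underside, z up. It stands in the carrier with 8 mm of play each way; the order of colours there differs each time.
- bay_red: The compartment of the white carrier (53 x 56 mm) in which the red-capped bottle stands at the start; looks like the other three and stays in place when the bottle has gone. Origin: under its middle at bench level, axes as the carrier's. Not to be handled.
- bay_blue: The compartment of the white carrier (53 x 56 mm) in which the blue-capped bottle stands at the start; looks like the other three and stays in place when the bottle has gone. Origin: under its middle at bench level, axes as the carrier's. Not to be handled.
- bay_green: The compartment of the white carrier (53 x 56 mm) in which the green-capped bottle stands at the start; looks like the other three and stays in place when the bottle has gone. Origin: under its middle at bench level, axes as the carrier's. Not to be handled.
- bay_white: The compartment of the white carrier (53 x 56 mm) in which the white-capped bottle stands at the start; looks like the other three and stays in place when the bottle has gone. Origin: under its middle at bench level, axes as the carrier's. Not to be handled.
Things that resemble listed ones, but are neither listed nor needed, are in the scene too. Leave any pink look-alike of the bottle_green alone.

How it is judged:
By the outcome, as a careful person would: the job done as asked, in the order asked, and still so for the second after the job is handed in, with the robot touching nothing.
It also fails if it takes over 106 s, if anything falls off the work surface, if the arm or the gripper's body presses on something with over 40 N, if the wrist force passes 120 N, or if a joint passes its speed limit or range.

## Working session

There is one attempt and no reset: what is moved stays moved. The work goes in short steps, Python scripts to look and compute and a tool call to move; the robot and the scene stay as the last step left them, time stands still between calls to the robot, and variables do not carry over. Pictures are saved under pics/ and viewed, and the job is handed in when it is done.

Besides the shell and the picture viewer there is one more tool, called after "Call:" as a command line: name --pt "numbers of a row" for each row, then --argument value for the rest. jog_arm: Moves the arm, as the interface text tells. Its arguments: {"type":"object","properties":{"moves":{"type":"array","items":{"type":"array","items":{"type":"number"}}}},"required":["moves"]}

```bash
mkdir -p pics
python3 - <<'E'
from bench import *
import cv2
for n in ["top","scene"]:
    im=snapshot(n); cv2.imwrite(f"pics/{n}0.png",im[:,:,::-1])
    c=get_calibration(n); print(n,c)
    for l in ["carrier","rack","bottle_red","bottle_blue","bottle_green","bottle_white"]:
        print(l,[([round(v) for v in d["bbox"]],round(d["conf"],2)) for d in look_for(l,n)][:4])
o=get_obs(); print(o["time"],o["tool_pos"],o["ee_rot"],o["width"])
E
```

```text
top {'camera_matrix': array([[452.71967066,   0.        , 318.47707915],
       [  0.        , 452.71967066, 240.18634937],
       [  0.        ,   0.        ,   1.        ]]), 'R': array([[-0.02355272, -0.99967466, -0.00979009],
       [-0.99246791,  0.0245583 , -0.12001809],
       [ 0.12021947,  0.0068896 , -0.99272343]]), 't': array([0.00222589, 0.53820941, 0.66718548])}
carrier [([108, 166, 252, 279], 0.95), ([174, 199, 207, 225], 0.59)]
rack [([360, 185, 524, 230], 0.74), ([142, 211, 192, 256], 0.27)]
bottle_red [([114, 233, 156, 259], 0.71)]
bottle_blue [([147, 212, 185, 241], 0.71)]
bottle_green [([187, 276, 216, 297], 0.82), ([226, 243, 258, 265], 0.81), ([176, 198, 206, 224], 0.78), ([122, 158, 164, 190], 0.69)]
bottle_white [([205, 178, 235, 207], 0.69), ([150, 213, 185, 239], 0.17)]
scene {'camera_matrix': array([[580.22714929,   0.        , 320.17599631],
       [  0.        , 580.22714929, 239.1994536 ],
       [  0.        ,   0.        ,   1.        ]]), 'R': array([[-0.05298379,  0.99858443, -0.00467583],
       [ 0.62431555,  0.02947029, -0.78061616],
       [-0.77937334, -0.04427919, -0.62499323]]), 't': array([ 0.05388768, -0.29019143,  1.39099972])}
carrier [([391, 244, 533, 326], 0.93), ([474, 278, 500, 297], 0.62)]
rack [([128, 251, 280, 303], 0.94)]
bottle_red [([490, 224, 516, 276], 0.86)]
bottle_blue [([465, 241, 493, 286], 0.69)]
bottle_green [([498, 277, 529, 329], 0.77), ([440, 243, 470, 297], 0.69), ([389, 224, 413, 270], 0.57), ([423, 204, 449, 254], 0.56)]
bottle_white [([413, 259, 439, 308], 0.58)]
0.7 [ 0.14658572 -0.53011328  0.3027487 ] [ 3.14157557e+00 -1.60743043e-04 -1.30097576e+00] 0.09412690899380259
```

View pics/top0.png

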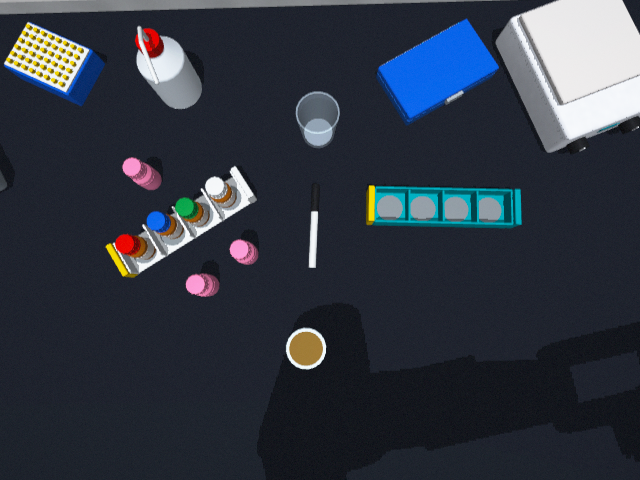

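View pics/scene0.png

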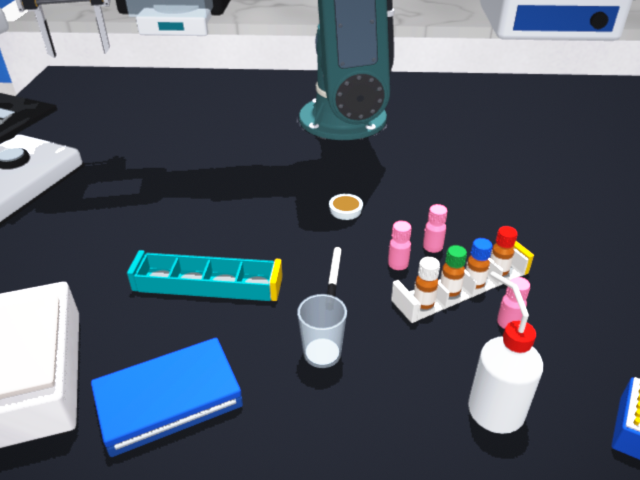

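The top picture shows the carrier at the left. From its yellow end the caps run red (125,244), blue (158,222), green (187,208), white (217,186), with three pink look-alikes nearby. The empty rack is at the centre right with its yellow end at the left (371,205). Next I'll work out the poses.

```bash
cat > h.py <<'E'
import numpy as np, cv2
from scipy.optimize import minimize, least_squares
def proj(c,X):
    p=np.atleast_2d(X)@c["R"].T+c["t"]; p=p@c["camera_matrix"].T; return p[:,:2]/p[:,2:]
def blob(im,lo,hi,box):
    hsv=cv2.cvtColor(im,cv2.COLOR_RGB2HSV); m=cv2.inRange(hsv,np.array(lo),np.array(hi))
    k=np.zeros_like(m); l,t,r,b=box; k[t:b,l:r]=m[t:b,l:r]; 
    n,lab,st,ce=cv2.connectedComponentsWithStats(k); 
    i=1+np.argmax(st[1:,4]); return (lab==i)
def cyl(x,y,z0,z1,r):
    a=np.linspace(0,2*np.pi,24,endpoint=False)
    return np.array([[x+r*np.cos(t),y+r*np.sin(t),z] for z in (z0,z1) for t in a])
def boxes(p):
    x,y,a=p;R=np.array([[np.cos(a),-np.sin(a)],[np.sin(a),np.cos(a)]]);out=[]
    for x0,x1,h in((-.1175,-.1065,.04),(-.1065,.1065,.034),(.1065,.1175,.04)):
        out.append(np.array([[*(R@[u,v]+[x,y]),z] for u in(x0,x1) for v in(-.028,.028) for z in(0,h)]))
    return out
def render(c,hulls,S=4):
    m=np.zeros((480*S,640*S),np.uint8)
    for h in hulls:
        q=proj(c,h)*S+S/2-.5; cv2.fillConvexPoly(m,cv2.convexHull(q.astype(np.float32)).round().astype(np.int32),255)
    return cv2.resize(m,(640,480),interpolation=cv2.INTER_AREA)/255.
E
python3 - <<'E'
from bench import *
from h import *
C={n:get_calibration(n) for n in("top","scene")}
I={n:cv2.imread(f"pics/{n}0.png")[:,:,::-1].copy() for n in C}
def fit(hull,masks,p0,steps):
    f=lambda p:sum(np.abs(render(C[n],hull(p))-masks[n]).sum() for n in masks)
    best=None
    sim=np.array([p0]+[np.array(p0)+np.eye(len(p0))[i]*steps[i] for i in range(len(p0))])
    r=minimize(f,p0,method="Nelder-Mead",options=dict(initial_simplex=sim,xatol=1e-5,fatol=.1,maxiter=300))
    return r.x,r.fun,sum(m.sum() for m in masks.values())
def back(n,uv,z):
    c=C[n];d=c["R"].T@np.linalg.inv(c["camera_matrix"])@[*uv,1];o=-c["R"].T@c["t"];return (o+d*(z-o[2])/d[2])[:2]
# rack
M={}
for n,b in(("top",(350,175,535,240)),("scene",(115,240,295,310))):
    l,t,r,bb=b;im=I[n];k=np.zeros((480,640),np.uint8)
    hsv=cv2.cvtColor(im,cv2.COLOR_RGB2HSV)
    k[t:bb,l:r]=(((hsv[...,1]>120)&(hsv[...,2]>70)))[t:bb,l:r]
    cn,_=cv2.findContours(k,0,2);k[:]=0;[cv2.drawContours(k,[q],-1,1,-1) for q in cn if cv2.contourArea(q)>60];M[n]=k.astype(float)
a=back("top",(371,205),.03);b=back("top",(518,207),.03);d=b-a;m=(a+b)/2
print("init",m,np.arctan2(d[1],d[0]))
for s in(M,{"top":M["top"]},{"scene":M["scene"]}):
    print("rack",fit(boxes,s,[*m,np.arctan2(d[1],d[0])],[.005,.005,.03]))
cap={"red":((0,150,60),(8,255,255),(110,228,150,260),(490,220,520,252)),
"blue":((100,120,50),(130,255,255),(140,205,180,245),(465,232,495,264)),
"green":((55,120,40),(85,255,255),(170,190,206,225),(440,240,470,272)),
"white":((0,0,130),(179,60,255),(200,172,240,200),(414,254,442,280))}
P=[]
for k,(lo,hi,bt,bs) in cap.items():
    M={"top":blob(I["top"],lo,hi,bt).astype(float),"scene":blob(I["scene"],lo,hi,bs).astype(float)}
    hull=lambda p:[cyl(p[0],p[1],.062,.084,.014)]
    ys,xs=np.nonzero(M["top"]);p0=back("top",(xs.mean(),ys.mean()),.078)
    print(k,[ (np.nonzero(m)[1].min(),np.nonzero(m)[1].max(),np.nonzero(m)[0].min(),np.nonzero(m)[0].max()) for m in M.values()])
    for s in (M,{"top":M["top"]},{"scene":M["scene"]}): 
        r=fit(hull,s,p0,[.004,.004]);print("  ",r[0].round(4),round(r[1],1),r[2])
    P.append(fit(hull,M,p0,[.004,.004])[0])
P=np.array(P);d=P[3]-P[0];print("row",P.mean(0),np.arctan2(d[1],d[0]),np.linalg.norm(np.diff(P,axis=0),axis=1))
for uv in ((133,167),(195,284),(239,248)): print("pink",back("top",uv,.075))
a=back("top",(117,258),.04);b=back("top",(241,183),.04);print("car ends",a,b,np.linalg.norm(a-b),np.arctan2(*(b-a)[::-1]))
E
```

```text
init [ 0.58727165 -0.20843844] -1.6101664775608227
rack (array([ 0.58848123, -0.20576513, -1.6175608 ]), np.float64(348.2627450980392), np.float64(12367.0))
rack (array([ 0.58830805, -0.20599861, -1.61909972]), np.float64(110.5921568627451), np.float64(6143.0))
rack (array([ 0.58923518, -0.20575302, -1.62115641]), np.float64(211.4666666666667), np.float64(6224.0))
red [(np.int64(115), np.int64(140), np.int64(234), np.int64(255)), (np.int64(496), np.int64(516), np.int64(226), np.int64(248))]
   [0.5348 0.268 ] 106.4 756.0
   [0.534  0.2674] 39.7 395.0
   [0.5377 0.2681] 21.1 361.0
blue [(np.int64(146), np.int64(170), np.int64(210), np.int64(232)), (np.int64(470), np.int64(492), np.int64(237), np.int64(260))]
   [0.5673 0.224 ] 67.3 840.0
   [0.5671 0.2239] 24.6 416.0
   [0.5676 0.2245] 38.8 424.0
green [(np.int64(175), np.int64(197), np.int64(197), np.int64(218)), (np.int64(445), np.int64(466), np.int64(245), np.int64(267))]
   [0.5868 0.1827] 61.0 794.0
   [0.5865 0.1825] 19.5 382.0
   [0.5875 0.1834] 30.0 412.0
white [(np.int64(200), np.int64(227), np.int64(176), np.int64(199)), (np.int64(418), np.int64(439), np.int64(256), np.int64(279))]
   [0.6158 0.1393] 152.5 861.0
   [0.6154 0.1391] 97.0 426.0
   [0.6176 0.1399] 32.3 435.0
row [0.57617144 0.20350812] -1.0095759902378418 [0.05473942 0.04562559 0.05225811]
pink [0.64925894 0.26184141]
pink [0.47391146 0.16790363]
pink [0.52439168 0.10442517]
car ends [0.51739589 0.29758964] [0.62970922 0.10750473] 0.22078622261854197 -1.0371254374596144
```

Run:
```python
from bench import *
from h import *
C={n:get_calibration(n) for n in("top","scene")}
def back(n,uv,z):
    c=C[n];d=c["R"].T@np.linalg.inv(c["camera_matrix"])@[*uv,1];o=-c["R"].T@c["t"];return (o+d*(z-o[2])/d[2])[:2]
P={n:C[n]["camera_matrix"]@np.c_[C[n]["R"],C[n]["t"]] for n in C}
def tri(a,b):
    X=cv2.triangulatePoints(P["top"],P["scene"],np.array(a,float).reshape(2,1),np.array(b,float).reshape(2,1)).ravel();return (X[:3]/X[3]).round(3)
print("sqcap",tri((149,42),(519,337))); print("noz",tri((157,82),(492,276)),tri((141,29),(522,318)),tri((141,29),(492,276)))
print("base",back("top",(183,97),0),back("scene",(500,415),0))
for k in range(4):
    x,y,a=.5885,-.2059,-1.619; s=[-.0795,-.0265,.0265,.0795][k]; print("slot",k,x+s*np.cos(a),y+s*np.sin(a), proj(C["top"],[x+s*np.cos(a),y+s*np.sin(a),.004]))
im=cv2.imread("pics/top0.png");cv2.imwrite("pics/c.png",cv2.resize(im[0:310,80:290],None,fx=1.9,fy=1.9,interpolation=2))
```

```text
sqcap [0.808 0.217 0.139]
noz [0.735 0.195 0.166] [0.808 0.215 0.17 ] [0.781 0.186 0.211]
base [0.79093218 0.21221464] [0.81606047 0.22061966]
slot 0 0.5923307081157478 -0.12649234498279183 [[389.25729787 207.32483411]]
slot 1 0.5897769027052493 -0.17943078166093063 [[422.05013804 208.05729188]]
slot 2 0.5872230972947508 -0.23236921833906937 [[454.90314765 208.79109359]]
slot 3 0.5846692918842522 -0.2853076550172082 [[487.81649246 209.52624295]]
```

View pics/c.png

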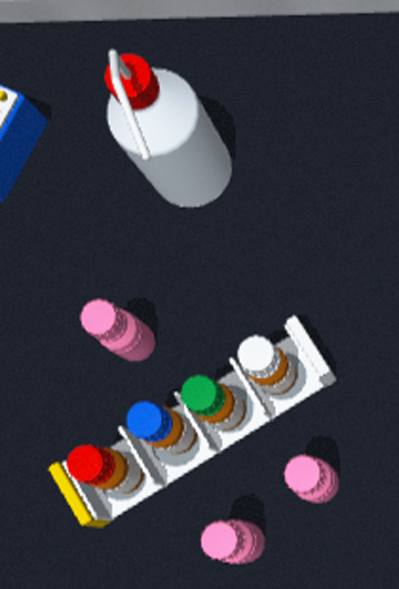

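The slot projections fall on the compartment pads at (389–489, 208), so the rack fit is good. The squeeze bottle's nozzle, at about (0.735, 0.195), is clear of the gripper. I'll start with white.

Call:
jog_arm --pt "0 0 0.13 33 48 0 60" --pt "0 0 0.13 33 48 0 60" --pt "0 0 0.13 33 48 0 60" --pt "0 0 0.13 33 48 0 60" --pt "0 0 0.13 33 48 0 60" --pt "0 0 0.13 33 48 0 60" --pt "0 0 0.13 33 48 0 60" --pt "0 0 0.13 33 48 0 60" --pt "0 0 0.13 33 48 0 60" --pt "0 0 0.13 33 48 0 60" --pt "0 0 0.13 33 48 0 60" --pt "0 0 0.13 33 48 0 60"

```text
time: 2.2
tool_pos: [0.5435, 0.0477, 0.3029]
ee_rot: [3.141, -0.001, 0.264]
wrist_force: [1.2, -1.0, -0.4]
width: 0.06
```

Call:
jog_arm --pt "0 0 0.135 36 46 0 60" --pt "0 0 0.135 37 46 0 60" --pt "0 0 0 0 0 -45 60" --pt "0 0 0 0 0 -35 60" --pt "0 0 0 0 0 0 60"

```text
time: 2.82
tool_pos: [0.614, 0.1379, 0.2185]
ee_rot: [-3.138, 0.008, 0.529]
wrist_force: [-0.1, 0.3, 0.6]
width: 0.0598
```

```bash
cat > look.py <<'E'
import sys
from bench import *
from h import *
n,f=sys.argv[1],sys.argv[2]
o=get_obs();im=snapshot(n)
cv2.imwrite("pics/"+f,im[:,:,::-1]);print(o["time"],o["tool_pos"].round(4),o["ee_rot"].round(3),o["width"])
if n=="wrist":
    c=get_calibration(n);g=np.array(o["tool_pos"]);print("grasp axis at z=.084",proj(c,[g[0],g[1],.084]))
E
python3 look.py wrist w1.png
```

```text
2.825 [0.614  0.1379 0.2185] [-3.138  0.008  0.529] 0.05979516304102192
grasp axis at z=.084 [[312.64920706 275.71276144]]
```

View pics/w1.png

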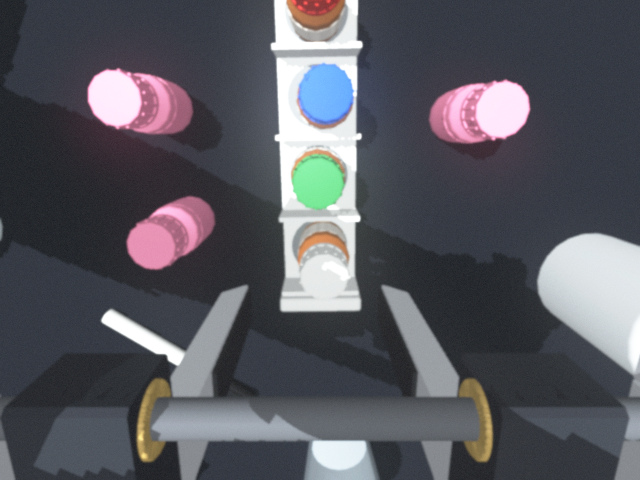

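The wrist view shows the white cap at (323,273), about 5 mm to the right of the grasp axis at (313,276). The row lines up with the gripper. I'll shift and descend.

Call:
jog_arm --pt "0 0 0 4 2 -20 60" --pt "0 0 0 0 0 -25 60" --pt "0 0 0 0 0 -20 60" --pt "0 0 0 0 0 -4 60" --pt "0 0 0 0 0 0 60" --pt "0 0 0 0 0 0 20" --pt "0 0 0 0 0 0 20" --pt "0 0 0 0 0 0 20" --pt "0 0 0 0 0 0 20" --pt "0 0 0 0 0 0 20"

```text
time: 4.12
tool_pos: [0.6197, 0.1399, 0.154]
ee_rot: [3.141, -0.001, 0.529]
wrist_force: [0.7, 0.1, 1.6]
width: 0.0276
```

Call:
jog_arm --pt "0 0 0 0 0 20 20" --pt "0 0 0 0 0 35 20" --pt "0 0 0 0 0 35 20" --pt "0 0 -0.05 -3 -32 0 20" --pt "0 0 -0.06 -4 -45 0 20" --pt "0 0 -0.06 -4 -45 0 20" --pt "0 0 -0.06 -4 -45 0 20" --pt "0 0 -0.06 -4 -45 0 20" --pt "0 0 -0.06 -4 -45 0 20" --pt "0 0 -0.06 -4 -45 0 20" --pt "0 0 -0.06 -4 -45 0 20"

```text
time: 5.5
tool_pos: [0.5885, -0.2086, 0.2453]
ee_rot: [3.141, -0.002, 0.057]
wrist_force: [0.7, 0.5, -0.4]
width: 0.0274
```

Call:
jog_arm --pt "0 0 -0.06 -4 -45 0 20" --pt "0 0 -0.04 0 -33 0 20" --pt "0 0 0 0 0 0 20" --pt "0 0 0 0 0 0 20"

```text
time: 6.0
tool_pos: [0.5847, -0.2846, 0.2445]
ee_rot: [-3.141, -0.001, -0.04]
wrist_force: [0.1, -0.2, -1.0]
width: 0.0275
```

```bash
python3 look.py top t2.png
```

```text
6.0 [ 0.5847 -0.2846  0.2445] [-3.141e+00 -1.000e-03 -4.000e-02] 0.02754195242686617
```

View pics/t2.png

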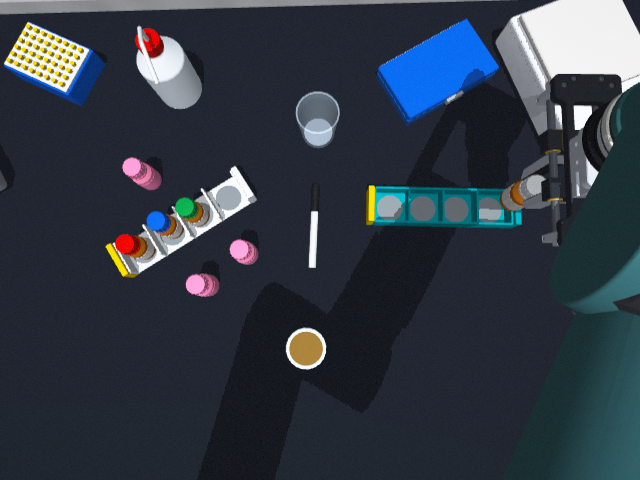

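The top view shows the white bottle held upright at (525,190), and its carrier bay is empty. Before lowering, I'll check the clearance to the white instrument.

Run:
```python
from bench import *
from h import *
C={n:get_calibration(n) for n in("top","scene")}
def back(n,uv,z):
    c=C[n];d=c["R"].T@np.linalg.inv(c["camera_matrix"])@[*uv,1];o=-c["R"].T@c["t"];return (o+d*(z-o[2])/d[2])[:2].round(3)
for z in(0,.03,.06,.1,.15): print(z,"top: lowcorner",back("top",(557,150),z),"upcorner",back("top",(497,40),z),"topface",back("top",(545,90),z)," scene topR",back("scene",(68,287),z),back("scene",(80,330),z))
im=cv2.imread("pics/scene0.png");cv2.imwrite("pics/d.png",cv2.resize(im[120:470,0:300],None,fx=1.7,fy=1.7))
```

```text
0 top: lowcorner [ 0.682 -0.407] upcorner [ 0.878 -0.322] topface [ 0.786 -0.396]  scene topR [ 0.609 -0.429] [ 0.699 -0.375]
0.03 top: lowcorner [ 0.673 -0.391] upcorner [ 0.86 -0.31] topface [ 0.772 -0.38 ]  scene topR [ 0.639 -0.408] [ 0.725 -0.356]
0.06 top: lowcorner [ 0.663 -0.375] upcorner [ 0.843 -0.297] topface [ 0.759 -0.365]  scene topR [ 0.67  -0.387] [ 0.752 -0.338]
0.1 top: lowcorner [ 0.651 -0.353] upcorner [ 0.819 -0.28 ] topface [ 0.74  -0.344]  scene topR [ 0.711 -0.36 ] [ 0.787 -0.314]
0.15 top: lowcorner [ 0.635 -0.326] upcorner [ 0.79  -0.259] topface [ 0.718 -0.318]  scene topR [ 0.762 -0.325] [ 0.832 -0.283]
```

View pics/d.png

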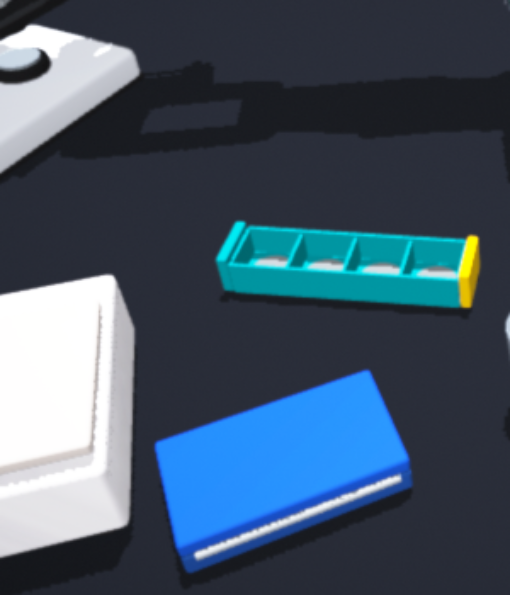

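Call:
jog_arm --pt "0 0 0 0 0 -20 20" --pt "0 0 0 0 0 -30 20" --pt "0 0 0 0 0 -20 20" --pt "0 0 0 0 0 -11 20" --pt "0 0 0 0 0 -5 20" --pt "0 0 0 0 0 -2 20" --pt "0 0 0 0 0 0 20" --pt "0 0 0 0 0 0 20"

```text
time: 7.05
tool_pos: [0.5849, -0.2854, 0.1566]
ee_rot: [3.141, -0.001, -0.041]
wrist_force: [0.1, -0.2, 0.1]
width: 0.0273
```

Call:
jog_arm --pt "0 0 0 0 0 -1 20" --pt "0 0 0 0 0 -1 20" --pt "0 0 0 0 0 0 20"

```text
time: 7.42
tool_pos: [0.5847, -0.2852, 0.154]
ee_rot: [3.141, -0.0, -0.041]
wrist_force: [0.2, -0.0, 1.4]
width: 0.0273
```

```bash
python3 look.py scene s3.png; python3 -c "
import cv2;im=cv2.imread('pics/s3.png');cv2.imwrite('pics/s3c.png',cv2.resize(im[200:330,80:320],None,fx=3,fy=3))"
```

```text
7.425 [ 0.5847 -0.2852  0.154 ] [ 3.141 -0.    -0.041] 0.027310977318658343
```

View pics/s3c.png

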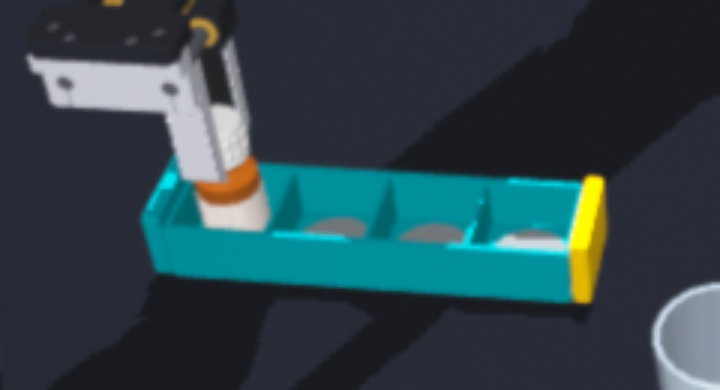

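Call:
jog_arm --pt "0 0 0 0 0 0 60" --pt "0 0 0 0 0 0 60" --pt "0 0 0 0 0 25 60" --pt "0 0 0 0 0 45 60" --pt "0 0 0.05 0 35 0 60" --pt "0 0 0.06 0 50 0 60" --pt "0 0 0.06 0 50 0 60" --pt "0 0 0.06 0 50 0 60" --pt "0 0 0.06 0 50 0 60" --pt "0 0 0.06 0 50 0 60" --pt "0 0 0.06 0 50 0 60" --pt "0 0 0.06 0 50 0 60"

```text
time: 8.98
tool_pos: [0.5844, 0.1015, 0.2238]
ee_rot: [3.141, -0.0, 0.431]
wrist_force: [0.9, -0.2, -0.2]
width: 0.0602
```

Call:
jog_arm --pt "0 0 0.06 2 48 0 60" --pt "0 0 0.04 0 35 0 60" --pt "0 0 0 0 0 0 60" --pt "0 0 0 0 0 0 60"

```text
time: 9.48
tool_pos: [0.5866, 0.1824, 0.2236]
ee_rot: [3.141, 0.0, 0.529]
wrist_force: [-0.6, 0.0, -0.6]
width: 0.06
```

```bash
python3 look.py wrist w4.png;python3 look.py top t4.png
```

```text
9.475 [0.5866 0.1824 0.2236] [3.141 0.    0.529] 0.059960926447637244
grasp axis at z=.084 [[313.98587774 274.32281368]]
9.525 [0.5867 0.1819 0.2236] [3.141 0.    0.528] 0.05989873746214786
```

View pics/w4.png

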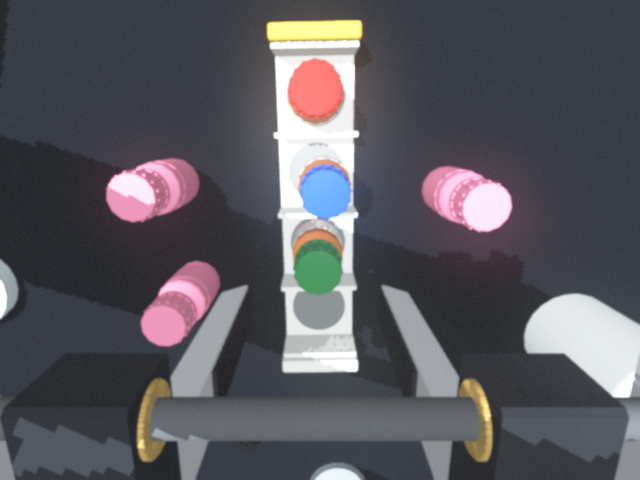

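View pics/t4.png

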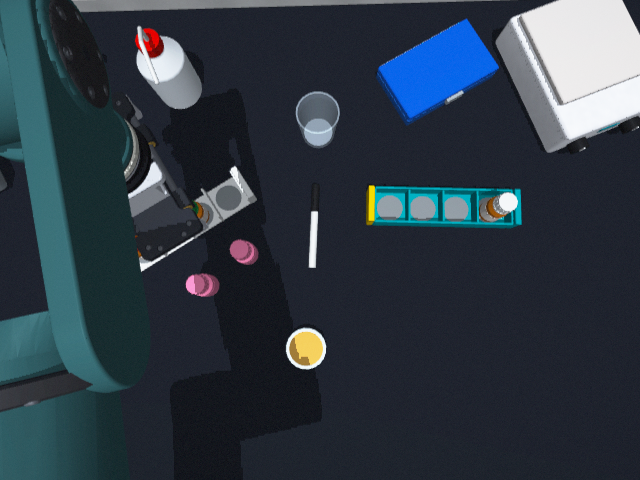

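White stands in the fourth compartment at (505,204). The green cap is at (318,267) against the grasp axis at (314,274), so I'll shift +3 mm in y and pick it up.

Call:
jog_arm --pt "0 0 0 0 4 -20 60" --pt "0 0 0 0 0 -25 60" --pt "0 0 0 0 0 -20 60" --pt "0 0 0 0 0 -5 60" --pt "0 0 0 0 0 0 60" --pt "0 0 0 0 0 0 20" --pt "0 0 0 0 0 0 20" --pt "0 0 0 0 0 0 20" --pt "0 0 0 0 0 0 20" --pt "0 0 0 0 0 0 20"

```text
time: 10.82
tool_pos: [0.5868, 0.187, 0.1541]
ee_rot: [3.141, -0.001, 0.529]
wrist_force: [0.1, -0.3, 2.5]
width: 0.0271
```

Call:
jog_arm --pt "0 0 0 0 0 20 20" --pt "0 0 0 0 0 35 20" --pt "0 0 0 0 0 35 20" --pt "0 0 -0.05 0 -32 0 20" --pt "0 0 -0.06 0 -45 0 20" --pt "0 0 -0.06 0 -45 0 20" --pt "0 0 -0.06 0 -45 0 20" --pt "0 0 -0.06 0 -45 0 20" --pt "0 0 -0.06 0 -45 0 20" --pt "0 0 -0.06 0 -45 0 20" --pt "0 0 -0.06 0 -45 0 20"

```text
time: 12.2
tool_pos: [0.5863, -0.1615, 0.2433]
ee_rot: [-3.141, 0.0, 0.057]
wrist_force: [1.5, 0.1, -0.3]
width: 0.0269
```

Call:
jog_arm --pt "0 0 -0.06 0 -45 0 20" --pt "0 0 -0.04 0 -27 0 20" --pt "0 0 0 0 0 0 20" --pt "0 0 0 0 0 0 20" --pt "0 0 0 0 0 0 20"

```text
time: 12.82
tool_pos: [0.5867, -0.2307, 0.2438]
ee_rot: [-3.141, -0.0, -0.039]
wrist_force: [0.3, 0.9, -0.7]
width: 0.0275
```

Call:
jog_arm --pt "0 0 0 0 -1 -20 20" --pt "0 0 0 0 0 -30 20" --pt "0 0 0 0 0 -20 20" --pt "0 0 0 0 0 -11 20" --pt "0 0 0 0 0 -5 20" --pt "0 0 0 0 0 -2 20" --pt "0 0 0 0 0 -1 20" --pt "0 0 0 0 0 -1 20" --pt "0 0 0 0 0 0 20" --pt "0 0 0 0 0 0 20"

```text
time: 14.08
tool_pos: [0.5868, -0.2333, 0.1542]
ee_rot: [3.141, -0.001, -0.041]
wrist_force: [-0.3, 0.7, 1.3]
width: 0.0274
```

Call:
jog_arm --pt "0 0 0 0 0 0 60" --pt "0 0 0 0 0 0 60" --pt "0 0 0 0 0 25 60" --pt "0 0 0 0 0 45 60" --pt "0 0 0.05 -2 35 0 60" --pt "0 0 0.06 -2 48 0 60" --pt "0 0 0.06 -2 48 0 60" --pt "0 0 0.06 -2 48 0 60" --pt "0 0 0.06 -2 48 0 60" --pt "0 0 0.06 -2 48 0 60" --pt "0 0 0.06 -2 48 0 60" --pt "0 0 0.06 -2 48 0 60"

```text
time: 15.58
tool_pos: [0.5703, 0.1394, 0.2239]
ee_rot: [3.141, -0.0, 0.431]
wrist_force: [0.9, -0.1, -0.3]
width: 0.06
```

Call:
jog_arm --pt "0 0 0.06 -2 48 0 60" --pt "0 0 0.04 -2 39 0 60" --pt "0 0 0 0 0 0 60" --pt "0 0 0 0 0 0 60"

```text
time: 16.08
tool_pos: [0.5666, 0.2243, 0.2236]
ee_rot: [3.141, 0.001, 0.529]
wrist_force: [-0.5, -0.1, 0.4]
width: 0.0599
```

```bash
python3 look.py wrist w5.png;python3 look.py top t5.png
```

```text
16.075 [0.5666 0.2243 0.2236] [3.141e+00 1.000e-03 5.290e-01] 0.05985878732030602
grasp axis at z=.084 [[313.91309586 274.20571721]]
16.125 [0.5667 0.2239 0.2237] [3.141 0.    0.528] 0.05986617492252182
```

View pics/w5.png

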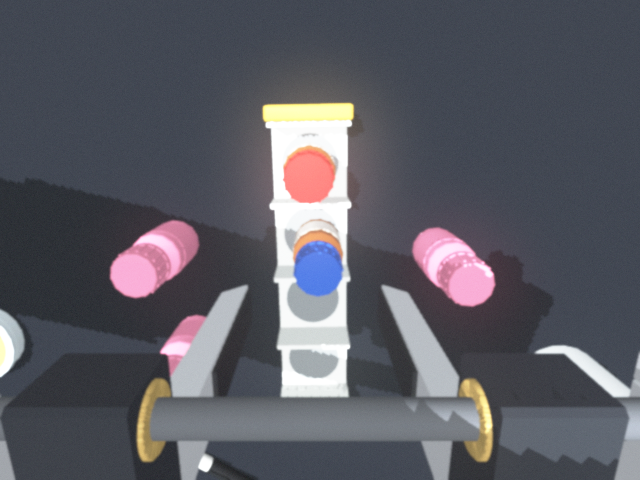

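View pics/t5.png

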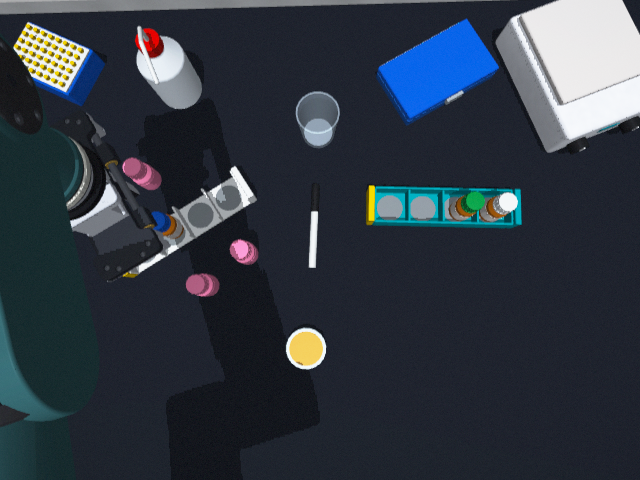

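Green and white are in compartments 3 and 4. The blue cap at (318,268) shows the same small offset, so I apply the same +4 mm in y.

Call:
jog_arm --pt "0 0 0 0 4 -20 60" --pt "0 0 0 0 0 -25 60" --pt "0 0 0 0 0 -20 60" --pt "0 0 0 0 0 -5 60" --pt "0 0 0 0 0 0 60" --pt "0 0 0 0 0 0 20" --pt "0 0 0 0 0 0 20" --pt "0 0 0 0 0 0 20" --pt "0 0 0 0 0 0 20" --pt "0 0 0 0 0 0 20"

```text
time: 17.42
tool_pos: [0.5668, 0.229, 0.1542]
ee_rot: [3.141, -0.001, 0.529]
wrist_force: [0.3, 0.4, 1.6]
width: 0.0269
```

Call:
jog_arm --pt "0 0 0 0 0 20 20" --pt "0 0 0 0 0 35 20" --pt "0 0 0 0 0 35 20" --pt "0 0 -0.05 2 -32 0 20" --pt "0 0 -0.06 2 -43 0 20" --pt "0 0 -0.06 2 -43 0 20" --pt "0 0 -0.06 2 -43 0 20" --pt "0 0 -0.06 2 -43 0 20" --pt "0 0 -0.06 2 -43 0 20" --pt "0 0 -0.06 2 -43 0 20" --pt "0 0 -0.06 3 -43 0 20"

```text
time: 18.8
tool_pos: [0.5834, -0.1054, 0.2434]
ee_rot: [-3.141, 0.0, 0.057]
wrist_force: [0.5, -0.2, -0.6]
width: 0.0276
```

Call:
jog_arm --pt "0 0 -0.06 3 -43 0 20" --pt "0 0 -0.04 3 -32 0 20" --pt "0 0 0 0 0 0 20" --pt "0 0 0 0 0 0 20" --pt "0 0 0 0 0 0 20"

```text
time: 19.42
tool_pos: [0.5896, -0.1778, 0.2437]
ee_rot: [-3.141, 0.0, -0.039]
wrist_force: [0.3, -0.2, -1.0]
width: 0.0274
```

Call:
jog_arm --pt "0 0 0 0 0 -20 20" --pt "0 0 0 0 0 -30 20" --pt "0 0 0 0 0 -20 20" --pt "0 0 0 0 0 -11 20" --pt "0 0 0 0 0 -5 20" --pt "0 0 0 0 0 -2 20" --pt "0 0 0 0 0 -1 20" --pt "0 0 0 0 0 -1 20" --pt "0 0 0 0 0 0 20" --pt "0 0 0 0 0 0 20"

```text
time: 20.68
tool_pos: [0.5898, -0.1793, 0.1542]
ee_rot: [3.141, -0.001, -0.041]
wrist_force: [0.3, -0.1, 0.6]
width: 0.0272
```

Call:
jog_arm --pt "0 0 0 0 0 0 60" --pt "0 0 0 0 0 0 60" --pt "0 0 0 0 0 25 60" --pt "0 0 0 0 0 45 60" --pt "0 0 0.05 -5 35 0 60" --pt "0 0 0.06 -5 47 0 60" --pt "0 0 0.06 -5 47 0 60" --pt "0 0 0.06 -5 47 0 60" --pt "0 0 0.06 -5 47 0 60" --pt "0 0 0.06 -6 47 0 60" --pt "0 0 0.06 -6 47 0 60" --pt "0 0 0.06 -6 47 0 60"

```text
time: 22.18
tool_pos: [0.5462, 0.1864, 0.2238]
ee_rot: [3.142, -0.0, 0.431]
wrist_force: [0.2, -0.2, -0.5]
width: 0.06
```

Call:
jog_arm --pt "0 0 0.06 -6 47 0 60" --pt "0 0 0.04 -6 39 0 60" --pt "0 0 0 0 0 0 60" --pt "0 0 0 0 0 0 60"

```text
time: 22.68
tool_pos: [0.5346, 0.2703, 0.2236]
ee_rot: [3.141, 0.0, 0.529]
wrist_force: [0.4, -0.4, 0.0]
width: 0.0603
```

```bash
python3 look.py wrist w6.png
```

```text
22.675 [0.5346 0.2703 0.2236] [3.141 0.    0.529] 0.06030305622546373
grasp axis at z=.084 [[313.8442742  274.22746289]]
```

View pics/w6.png

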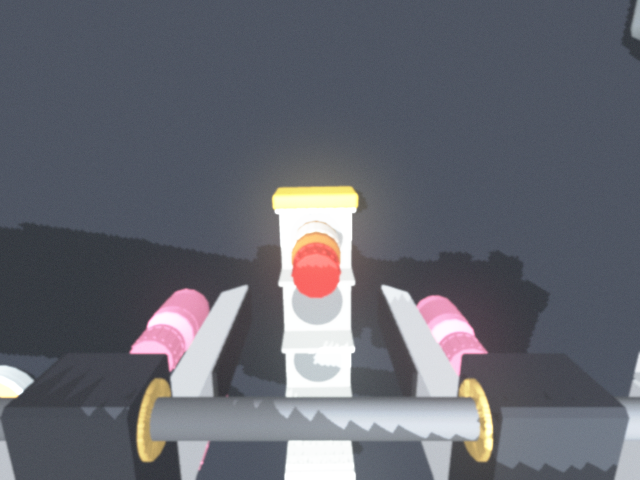

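The red cap at (316,273) is centred on the axis.

Call:
jog_arm --pt "0 0 0 1 1 -20 60" --pt "0 0 0 0 0 -25 60" --pt "0 0 0 0 0 -20 60" --pt "0 0 0 0 0 -5 60" --pt "0 0 0 0 0 0 60" --pt "0 0 0 0 0 0 20" --pt "0 0 0 0 0 0 20" --pt "0 0 0 0 0 0 20" --pt "0 0 0 0 0 0 20" --pt "0 0 0 0 0 0 20"

```text
time: 23.98
tool_pos: [0.5357, 0.272, 0.1541]
ee_rot: [3.141, -0.001, 0.529]
wrist_force: [0.0, 0.4, 1.3]
width: 0.0275
```

Call:
jog_arm --pt "0 0 0 0 0 20 20" --pt "0 0 0 0 0 35 20" --pt "0 0 0 0 0 35 20" --pt "0 0 -0.05 5 -32 0 20" --pt "0 0 -0.06 6 -42 0 20" --pt "0 0 -0.06 6 -42 0 20" --pt "0 0 -0.06 6 -42 0 20" --pt "0 0 -0.06 6 -42 0 20" --pt "0 0 -0.06 6 -42 0 20" --pt "0 0 -0.06 6 -42 0 20" --pt "0 0 -0.06 6 -42 0 20"

```text
time: 25.35
tool_pos: [0.5825, -0.0554, 0.2433]
ee_rot: [-3.141, 0.0, 0.057]
wrist_force: [-0.3, -0.4, -0.9]
width: 0.0276
```

Call:
jog_arm --pt "0 0 -0.06 6 -42 0 20" --pt "0 0 -0.04 4 -30 0 20" --pt "0 0 0 0 0 0 20" --pt "0 0 0 0 0 0 20" --pt "0 0 0 0 0 0 20"

```text
time: 25.98
tool_pos: [0.5925, -0.1249, 0.2437]
ee_rot: [-3.141, 0.0, -0.039]
wrist_force: [-0.3, -0.6, -1.6]
width: 0.0275
```

Call:
jog_arm --pt "0 0 0 0 0 -20 20" --pt "0 0 0 0 0 -30 20" --pt "0 0 0 0 0 -20 20" --pt "0 0 0 0 0 -11 20" --pt "0 0 0 0 0 -5 20" --pt "0 0 0 0 0 -2 20" --pt "0 0 0 0 0 -1 20" --pt "0 0 0 0 0 -1 20" --pt "0 0 0 0 0 0 20" --pt "0 0 0 0 0 0 20"

```text
time: 27.22
tool_pos: [0.5928, -0.1262, 0.1541]
ee_rot: [3.141, -0.001, -0.041]
wrist_force: [-0.3, -0.6, 0.2]
width: 0.0276
```

Call:
jog_arm --pt "0 0 0 0 0 0 60" --pt "0 0 0 0 0 0 60" --pt "0 0 0 0 0 25 60" --pt "0 0 0 0 0 45 60" --pt "0 0 0 -20 40 40 60" --pt "0 0 0 -30 40 20 60" --pt "0 0 0 -40 40 0 60" --pt "0 0 0 -40 40 0 60" --pt "0 0 0 -40 40 0 60" --pt "0 0 0 0 0 0 60" --pt "0 0 0 0 0 0 60"

```text
time: 28.6
tool_pos: [0.4229, 0.0737, 0.2841]
ee_rot: [3.141, -0.001, -0.041]
wrist_force: [-0.2, -0.5, -0.6]
width: 0.0599
```

```bash
python3 look.py top t7.png; python3 look.py scene s7.png
python3 - <<'E'
from bench import *
for l in ["bottle_red","bottle_blue","bottle_green","bottle_white"]:
    print(l,[([round(v) for v in d["bbox"]],round(d["conf"],2)) for d in look_for(l,"scene")][:2])
import cv2,numpy as np
a=cv2.imread('pics/t7.png')[150:310,100:540];b=cv2.imread('pics/s7.png')[190:340,110:550]
cv2.imwrite('pics/f.png',cv2.resize(np.vstack([a,b]),None,fx=1.8,fy=1.8))
E
```

```text
28.6 [0.4229 0.0737 0.2841] [ 3.141e+00 -1.000e-03 -4.100e-02] 0.05989370208886157
28.65 [0.4232 0.0734 0.2839] [ 3.141e+00 -1.000e-03 -4.200e-02] 0.060292412526926645
bottle_red [([242, 239, 263, 282], 0.88)]
bottle_blue []
bottle_green [([170, 232, 200, 281], 0.95), ([388, 220, 413, 270], 0.87)]
bottle_white [([143, 233, 173, 278], 0.92)]
```

View pics/f.png

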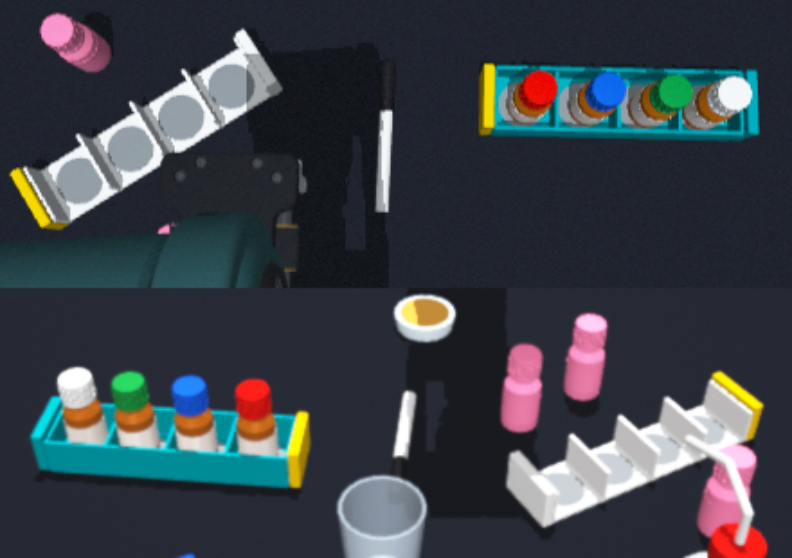

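The last pictures show all four bottles upright in the rack. From the yellow end they run red, blue, green, white, the pink look-alikes stand where they were, and the arm is clear.

```bash
python3 -c "
from bench import *
print(close_job())"
```

```text
the job is handed in; nothing more can be done
None
```

I moved all four bottles from the carrier into the turquoise rack in the original order. From the yellow end they are red, blue, green, white. Each was gripped by its cap and lowered to the height at which it was picked up before I released it. I handed the job in at about 29 s on the robot's clock, out of the 106 s allowed.

- **Final pictures:** the top and scene views show all four bottles upright, one per compartment. The carrier is empty, the pink look-alikes look undisturbed, and the gripper is clear of everything.
- **One disagreement:** in the last scene picture the detector did not report the blue bottle. It is plainly visible there, in the second compartment.
- **Weak floor contact for red:** the wrist force at set-down was 0.6 to 1.4 N for the other three but only 0.2 N for red, close to the sensor's noise. For red, the evidence that it reached the floor is the matching release height (0.154 m) and the final pictures.

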